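Bolt the picture crate shut

ROBOT

A 6-joint arm with a two-finger parallel gripper is mounted at the origin on the work surface. World frame = base frame: x ahead of the robot, y to its left, z up, the work surface at z = 0. Lengths are in m, angles in rad, forces in N, time in s.
With the tool pointing down it reaches from about 0.4 to 0.925 m from the base axis. Payload 3.4 kg.
Tool frame: the origin (TCP) lies midway between the tips of the shut fingers; the grasp point (between the pads) lies 19 mm behind it; x points along the fingers, z is the direction in which the jaws open and shut, and the axes are right-handed (so a half turn about x gives the same grasp; the last joint's range is limited). The gripper opens to 85 mm and grips with 20 to 120 N. Pads are 22 mm wide; open, the fingers measure 114 mm over their backs; the gripper's body (76 mm by 85 mm) begins 54 mm behind the grasp point. The pads swing forward as they close: fully open they stand 13 mm farther back than shut.
Start: joints at [1.226, 0.307, 1.506, -0, 1.328, -0.073], TCP at [0.154, 0.554, 0.231] pointing down, gripper open.
Joint ranges: [-3.12, 3.12], [-1.05, 2.28], [0.14, 2.33], [-1.42, 4.57], [0.1, 2.73], [-2.68, 2.68]. Speed limits (rad/s): [2.57, 2.57, 3.14, 3.14, 3.14, 3.14].

INTERFACE

Orientations are given as a unit quaternion [w, x, y, z].
In Python, from plant import arm, viewer, find_in, landmark_of gives the robot as it stands.
- The arm moves only by the tool arm_command, never from a script. Its argument "commands" is a list that holds one entry, the list of rows, each a list of 7 numbers: the shift along the tool's x, y, z each as a share of 0.15 m, from -1 to 1, then the turn, a rotation vector about the tool's x, y, z each as a share of pi/2 rad, from -1 to 1, then the closure in counts, from 0 (fully open) to 255 (shut). A call has 1 to 20 rows; each row is the pose to reach, as a shift and turn from the pose measured when the call began, along the tool's axes at that moment; what a row does not reach only later rows make up. A row lasts 1/8 s, in which the tool goes at most 62.5 mm and 10.7 degrees, less where a joint would pass 70% of its speed; a pose out of reach is approached as far as the arm can. A call with a number of a shift or a turn outside -1 to 1 is refused whole. A call with a gripper value outside its range is refused whole. The fingers move at their own pace and stop on an object; the grip force is fixed at half the most. Time passes only in rows, so rows that repeat a pose let the fingers close. It gives the time, the measured TCP pose, the force and the opening at its end, in the units of the state.
- arm.read_state(): the state, without advancing time (a new reading comes with each control period).
- viewer.camera(name): name is "scene" or "side" or "wrist"; returns (picture, depth): 400x640x3 uint8, blue, green, red; 400x640 float32, m along the optical axis (not along the pixel's ray), 0 where there is no reading.
- viewer.get_calibration(name): a dict with "fx", "fy", "cx", "cy" (pixels), "view" (4x4, takes a point from world to camera coordinates). Camera axes: x right, y down, z forward; pixel columns grow to the right and rows downward; lengths in m; the calibration is good to about 2 mm. A picture is of the moment at which its call begins: read the wrist's pose just before it. get_calibration takes no time and is no camera call; for the wrist camera it gives the pose at the moment of the call.
- arm.finish_job(): hands the job in, once; it reports no verdict.
Trained networks look in the newest picture that a camera, given by its name, has taken for a name from the list of things; names that differ only in an ending like _2 or _b are one class to them, and where a whole thing is asked for, a point or a joint stands for the part that bears it (a point fixed in the world has none). Each returns a list of dicts, best first, with "conf" (0 to 1); they miss things now and then, are a little off and sometimes report something else, mostly with a low value. They report only what shows in the picture. A call takes as long as a camera call.
- find_in(camera, target): "extent" ([left, top, right, bottom] in pixels, round what is visible of it).
- landmark_of(camera, target): "pixel" ([column, row] in pixels: a listed point, or the origin of a listed thing).
The state is a dict: "time": time; "joint_positions": joint angles; "joint_vel": joint speeds; "effort": joint torques, N m; "position": TCP position; "ee_rot": TCP orientation; "ft_force": force on the tool from outside, world axes, zero at the start; "moment": the same for the moment, N m; "finger_gap": opening from 0.0 (shut) to 1.0 (fully open).
Only numpy, scipy, OpenCV 4.12 (cv2) and the standard library are available. Lean on these libraries where they do the work, as an engineer would, in place of code of your own. Each camera call takes 0.05 s, during which the arm holds its last target.

TASK

The picture crate is shut and packed: bolt it for the courier. With the fingertips, push the bolt's upright handle along its slot until the bolt is fully home in the keeper, then push the handle over sideways, all the way down into the notch, so that the bolt cannot slip back. Push gently and do not grip the handle; do not lift or shove the crate, and leave the tape, the brush pot and the gesso jar where they stand.

Things in the scene. Friction and masses are not known exactly. Their poses are not given: they have to be found in the camera images.
- crate: Wooden picture crate lying flat on the table, 360 (its x) x 300 (its y) x 120 mm high, about 5 kg, loose. Origin: centre of its underside; z up. Its lid is shut, the top flat at z = 120 mm, with two flat strap hinges near the +x edge and a steel barrel bolt near the -x edge: a 12 mm rod along the crate's x axis at y = 0, z = 134 mm, in a slotted tube
- slot_corner (a point): Corner of the L-shaped slot, fixed to the crate on the rod's axis at x = -99 mm. The tube is 25 mm wide, its top 26 mm above the lid, x -117 to -27 mm, on a 44 mm wide plate. The 10 mm slot in its top comes from +x and here turns into a notch (13.5 mm wide) cut down the tube's +y side. The handle's 8 mm stem stands up through the slot
- keeper (a point): Top middle of the keeper, a steel staple on the crate's front rail that the bolt enters: 26 mm wide, 18 mm along x, 25 mm high above the lid; 53 mm beyond the slot's corner
- knob (a point): Centre of the handle's steel ball knob, 18 mm diameter, at the end of the stem, 36 mm from the rod's axis; with the handle upright it is 50 mm above the lid, and its underside and the stem are clear of the tube by about 15 mm
- bolt (a joint): How far the bolt is pushed towards the keeper, m: 0 drawn back (knob at the crate's x = -47 mm), 0.052 fully home against its stop (knob at x = -99 mm); it moves along the crate's -x and stays where it is left (friction about 3 N). The notch is open to the handle only beyond about 0.047
- handle (a joint): Angle of the handle about the rod, rad: 0 upright, growing as it is laid over towards the crate's +y side, 1.45 lying flat in the notch against its stop, the knob's centre then 18 mm above the lid and 36 mm to the +y side of the rod. It is held upright by the slot until the bolt is home, and stays where it is left (about 1 N at the knob turns it)
- tape_center (a point): Centre of a loose roll of masking tape lying on the lid, 92 mm diameter, 24 mm high
- brush_pot: Loose glass pot of brushes standing on the table beside the crate's -y side, 72 mm diameter, 95 mm high, brushes up to 190 mm; origin at the centre of its underside
- gesso: Loose capped jar standing on the table beside the crate's +y side, 68 mm diameter, 85 mm high; origin at the centre of its underside

How it is judged:
By the outcome, as a careful person would: the job done as asked, in the order asked, and still so for the second after the job is handed in, with the robot touching nothing.
It also fails if it takes over 43 s, if anything falls off the work surface, if the arm or the gripper's body presses on something with over 40 N, if the wrist force passes 120 N, or if a joint passes its speed limit or range.

## Working session

There is one attempt and no reset: what is moved stays moved. The work goes in short steps, Python scripts to look and compute and a tool call to move; the robot and the scene stay as the last step left them, time stands still between calls to the robot, and variables do not carry over. Pictures are saved under pics/ and viewed, and the job is handed in when it is done.

Besides the shell and the picture viewer there is one more tool, called after "Request:" as name(argument=value, ...) on one line, values as JSON. arm_command: Moves the arm, as the interface text tells. Shift numbers are shares of 0.15 m and turn numbers shares of pi/2 rad, none past 1 either way. Its arguments: {"type":"object","properties":{"commands":{"type":"array","items":{"type":"array","items":{"type":"array","items":{"type":"number"}}}}},"required":["commands"]}

```bash
ls; mkdir -p pics; cat > h.py <<'E'
import numpy as np, cv2
from plant import arm, viewer, find_in, landmark_of
def ray(cal,px,z=None,d=None):
    V=np.array(cal['view']);R=V[:3,:3];t=V[:3,3]
    r=np.array([(px[0]-cal['cx'])/cal['fx'],(px[1]-cal['cy'])/cal['fy'],1.])
    o=-R.T@t; w=R.T@r
    if d is not None: return o+w*d
    return o+w*(z-o[2])/w[2]
E
python3 - <<'E'
from h import *
print(arm.read_state())
for c in ["scene","side","wrist"]:
    im,d=viewer.camera(c);cv2.imwrite(f"pics/{c}0.png",im);np.save(f"pics/{c}0.npy",d)
    cal=viewer.get_calibration(c)
    V=np.array(cal['view']);print(c,cal['fx'],-V[:3,:3].T@V[:3,3])
    for t in ["knob","slot_corner","keeper","tape_center","crate","brush_pot","gesso"]:
        L=landmark_of(c,t)[:2]
        for l in L:
            u,v=map(int,l['pixel']);dd=d[min(max(v,0),399),min(max(u,0),639)]
            print(c,t,l, ray(cal,l['pixel'],d=dd).round(3) if dd>0 else None)
E
```

```text
pics
{'time': 0.0, 'joint_positions': array([ 1.22547425e+00,  3.07569987e-01,  1.50767096e+00,  4.17080547e-06,
        1.32836920e+00, -7.34811584e-02]), 'joint_vel': array([-0.00215544,  0.0005884 ,  0.00040483,  0.00039099, -0.00058354,
        0.0012469 ]), 'effort': array([ 7.96363508e-06, -4.57548273e+01, -2.51922208e+01, -2.88381098e-04,
        1.30953005e-02,  1.90893428e-05]), 'position': array([0.15416952, 0.55323483, 0.23038366]), 'ee_rot': array([ 0.56254063, -0.42802415,  0.56373859,  0.42724954]), 'ft_force': array([-0.75640527, -0.41872989,  0.57067181]), 'moment': array([-0.01299504,  0.01008619,  0.00037971]), 'finger_gap': 0.9969158892368476}
scene 481.4045398269219 [1.03376956 0.49840701 0.7727995 ]
scene knob {'pixel': [341.4, 169.9], 'conf': 0.52} [0.512 0.065 0.176]
scene slot_corner {'pixel': [341.5, 171.7], 'conf': 0.93} [0.513 0.066 0.172]
scene keeper {'pixel': [347.5, 149.0], 'conf': 0.65} [0.429 0.01  0.146]
scene tape_center {'pixel': [326.5, 242.2], 'conf': 0.74} [0.626 0.133 0.121]
scene tape_center {'pixel': [344.6, 172.8], 'conf': 0.63} [0.486 0.052
[... 239 characters left out ...]
28443782990473 [ 0.31579103 -0.63262179  0.81773724]
side knob {'pixel': [302.1, 183.1], 'conf': 0.54} [0.501 0.055 0.168]
side slot_corner {'pixel': [295.5, 200.7], 'conf': 0.91} [0.477 0.029 0.137]
side keeper {'pixel': [283.0, 204.4], 'conf': 0.68} [0.447 0.043 0.118]
side tape_center {'pixel': [338.4, 166.5], 'conf': 0.69} [0.632 0.147 0.119]
side crate {'pixel': [318.2, 213.8], 'conf': 0.81} [ 0.524 -0.011  0.117]
side crate {'pixel': [303.9, 183.3], 'conf': 0.61} [0.505 0.051 0.17 ]
side brush_pot {'pixel': [374.8, 260.8], 'conf': 0.7} [ 0.633 -0.139  0.048]
side gesso {'pixel': [243.2, 192.3], 'conf': 0.7} [0.357 0.113 0.119]
wrist 289.75675507961137 [0.07822749 0.5738869  0.37350257]
```

View pics/scene0.png

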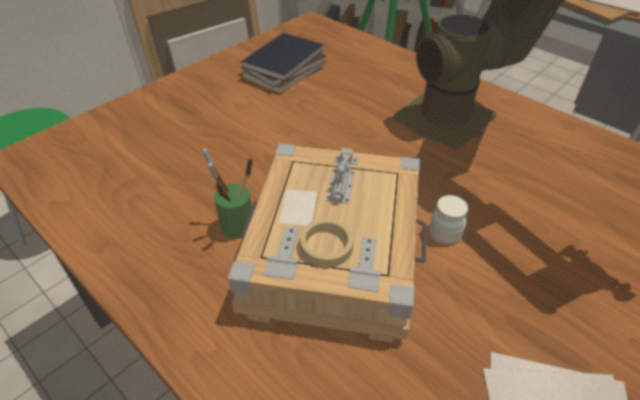

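View pics/side0.png

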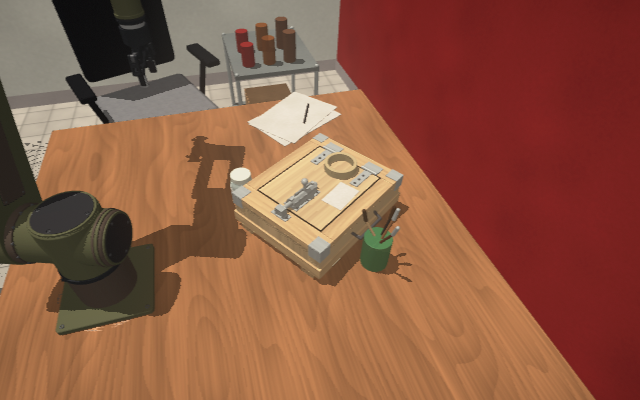

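```bash
python3 - <<'E'
from h import *
for c in ["scene","side"]:
    d=np.load(f"pics/{c}0.npy");cal=viewer.get_calibration(c)
    V=np.array(cal['view']);R=V[:3,:3];o=-R.T@V[:3,3]
    v,u=np.mgrid[0:400,0:640]
    r=np.stack([(u-cal['cx'])/cal['fx'],(v-cal['cy'])/cal['fy'],np.ones(u.shape)],-1)*d[...,None]
    P=r@R+o
    m=(abs(P[...,2]-.12)<.012)&(d>0)&(P[...,0]>.3)&(P[...,0]<.95)&(abs(P[...,1])<.5)
    n,l,s,_=cv2.connectedComponentsWithStats(m.astype(np.uint8))
    k=1+s[1:,4].argmax();Q=P[l==k][:,:2]
    rc=cv2.minAreaRect(Q.astype(np.float32)*1000);print(c,rc,s[k],P[l==k][:,2].mean());print(cv2.boxPoints(rc))
    m=(P[...,2]>.152)&(P[...,2]<.2)&(P[...,0]>.4)&(P[...,0]<.65)&(abs(P[...,1]-.07)<.07)
    q=P[m];print('knobpts',len(q),q.mean(0) if len(q) else 0, q.max(0)if len(q) else 0,q.min(0)if len(q) else 0)
    im=cv2.imread(f"pics/{c}0.png")
    x,y=(270,130) if c=="scene" else (225,125)
    w,hh=(170,190) if c=="scene" else (190,160)
    cv2.imwrite(f"pics/{c}0z.png",cv2.resize(im[y:y+hh,x:x+w],None,fx=3,fy=3,interpolation=cv2.INTER_CUBIC))
E
```

```text
scene ((561.7953491210938, 93.04193115234375), (365.15179443359375, 303.05810546875), 33.15779113769531) [  227   143   192   168 21633] 0.1217145140700597
[[ 326.07043  120.03785]
 [ 491.82703 -133.67253]
 [ 797.52026   66.04601]
 [ 631.7637   319.7564 ]]
knobpts 85 [0.5111428  0.06080699 0.17190034] [0.51799235 0.06786468 0.18046447] [0.5024997  0.05315593 0.15375765]
side ((559.206787109375, 93.62394714355469), (364.3231506347656, 304.3916931152344), 33.236045837402344) [ 231  133  172  124 9634] 0.11912073536298746
[[ 323.4263    121.082695]
 [ 490.2602   -133.51651 ]
 [ 794.9873     66.1652  ]
 [ 628.1534    320.7644  ]]
knobpts 47 [0.50581042 0.05556758 0.17028707] [0.51415791 0.06284055 0.17861153] [0.49775151 0.04913759 0.15204144]
```

View pics/scene0z.png

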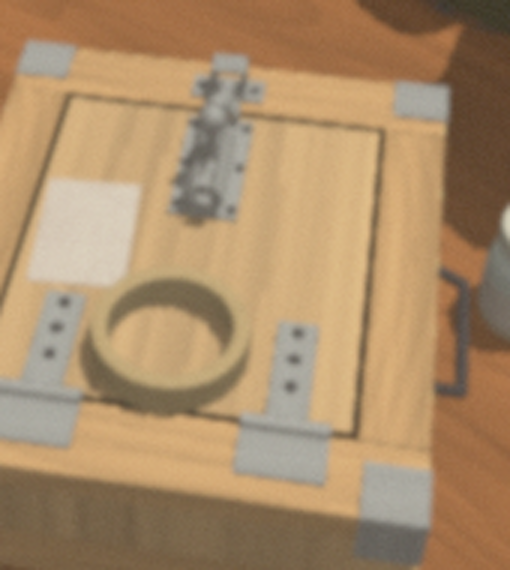

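View pics/side0z.png

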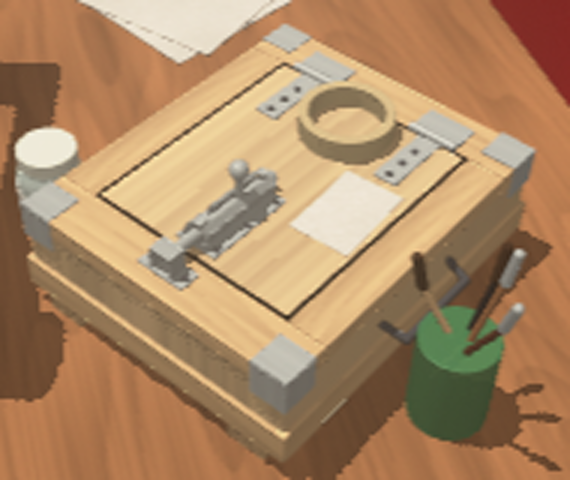

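```bash
cat >> h.py <<'E'
from scipy.spatial.transform import Rotation as Ro
C=np.array([.5605,.0933]);yaw=np.deg2rad(33.2)
U=np.array([np.cos(yaw),np.sin(yaw),0]);N=np.array([-U[1],U[0],0])
def loc(p): p=np.asarray(p);return np.array([(p[:2]-C)@U[:2],(p[:2]-C)@N[:2],p[2]])
def wor(l): return np.array([*(C+l[0]*U[:2]+l[1]*N[:2]),l[2]])
def pose():
    s=arm.read_state();q=s['ee_rot'];return s,np.array(s['position']),Ro.from_quat([q[1],q[2],q[3],q[0]])
def plan(l,zl=None):
    s,p,R=pose();w=wor(l);sh=R.inv().apply(w-p)/.15
    out=[sh.round(3)]
    # target orientation: x down, z along zl (crate axes)
    if zl is None: zl=[0,1]
    z=zl[0]*U+zl[1]*N;x=np.array([0,0,-1.]);y=np.cross(z,x)
    T=Ro.from_matrix(np.stack([x,y,z],1))
    out.append(((R.inv()*T).as_rotvec()/(np.pi/2)).round(3))
    return out
E
python3 - <<'E'
from h import *
s,p,R=pose();print(R.as_matrix().round(3))
for z in ([0,1],[0,-1],[1,0],[-1,0]): print(z,plan([.01,0,.27],z))
V=np.array(viewer.get_calibration('wrist')['view']);print(V[:3,:3].round(2), R.inv().apply(-V[:3,:3].T@V[:3,3]-p))
E
```

```text
[[-0.    -0.963  0.269]
 [-0.     0.269  0.963]
 [-1.     0.    -0.   ]]
[0, 1] [array([-0.258, -3.476, -2.181]), array([-0.542, -0.   , -0.   ])]
[0, -1] [array([-0.258, -3.476, -2.181]), array([ 1.458, -0.   ,  0.   ])]
[1, 0] [array([-0.258, -3.476, -2.181]), array([ 0.458, -0.   , -0.   ])]
[-1, 0] [array([-0.258, -3.476, -2.181]), array([-1.542,  0.   , -0.   ])]
[[ 0.27  0.96 -0.  ]
 [ 0.92 -0.25  0.31]
 [ 0.29 -0.08 -0.95]] [-0.14217869  0.0787431  -0.00118921]
```

Request:
arm_command(commands=[[[-0.1,-0.4,-0.25,-0.12,0,0,255],[-0.25,-0.8,-0.5,-0.24,0,0,255],[-0.25,-1,-0.63,-0.36,0,0,255],[-0.25,-1,-0.63,-0.48,0,0,255],[-0.25,-1,-0.63,-0.54,0,0,255],[-0.25,-1,-0.63,-0.54,0,0,255]]])

```text
time: 1.95
position: [0.2738, 0.4224, 0.269]
ee_rot: [-0.338, 0.621, -0.338, -0.621]
ft_force: [0.9, 0.6, 0.1]
finger_gap: 0.001
```

```bash
python3 - <<'E'
from h import *
s,p,R=pose();print(s['time'],p,loc(p),s['joint_positions'],s['ft_force']);print(plan([.01,0,.27]))
E
```

```text
1.95 [0.27377876 0.42238455 0.26898056] [-0.0597235   0.43236421  0.26898056] [ 9.11736071e-01  1.77488696e-01  1.58962280e+00  4.57330528e-05
  1.37411453e+00 -1.23331011e+00] [0.89298141 0.64481989 0.10445801]
[array([-0.007, -0.48 , -2.88 ]), array([-0.003,  0.   ,  0.   ])]
```

Request:
arm_command(commands=[[[0,-0.08,-0.4,0,0,0,255],[0,-0.16,-0.8,0,0,0,255],[0,-0.24,-1,0,0,0,255],[0,-0.24,-1,0,0,0,255]]])

```text
time: 2.45
position: [0.3871, 0.3151, 0.2689]
ee_rot: [-0.34, 0.62, -0.339, -0.62]
ft_force: [0.1, -0.1, -0.3]
finger_gap: 0.001
```

Request:
arm_command(commands=[[[0,-0.08,-0.4,0,0,0,255],[0,-0.16,-0.8,0,0,0,255],[0,-0.24,-1,0,0,0,255],[0,-0.24,-1,0,0,0,255]]])

```text
time: 2.95
position: [0.4993, 0.2079, 0.2686]
ee_rot: [-0.341, 0.62, -0.341, -0.62]
ft_force: [0.2, -0.2, 0.4]
finger_gap: 0.001
```

```bash
python3 - <<'E'
from h import *
s,p,R=pose();print(s['time'],p,loc(p),s['joint_positions'],s['ft_force']);print(plan([.01,0,.27]))
E
```

```text
2.95 [0.49927217 0.20787884 0.2686155 ] [0.0115059  0.12940159 0.2686155 ] [ 3.16319316e-01  2.31674929e-01  1.51807813e+00  1.54464603e-04
  1.39125727e+00 -1.81976512e+00] [ 0.21690493 -0.24488962  0.42280544]
[array([-0.009, -0.002, -0.863]), array([-0.009, -0.   ,  0.   ])]
```

Request:
arm_command(commands=[[[0,0,-0.4,-0.01,0,0,255],[0,0,-0.75,-0.01,0,0,255],[0,0,-0.86,-0.01,0,0,255],[0,0,-0.86,-0.01,0,0,255]]])

```text
time: 3.45
position: [0.5677, 0.0999, 0.2683]
ee_rot: [0.336, -0.622, 0.336, 0.623]
ft_force: [-0.3, 0.4, 0.3]
finger_gap: -0.004
```

```bash
cat > look.py <<'E'
from h import *
import sys
tag=sys.argv[1]; cams=sys.argv[2:] or ['wrist']
for c in cams:
    cal=viewer.get_calibration(c)
    im,d=viewer.camera(c);cv2.imwrite(f"pics/{c}{tag}.png",im);np.save(f"pics/{c}{tag}.npy",d)
    for t,z in [("knob",.17),("slot_corner",.146),("keeper",.145),("tape_center",.132)]:
        for l in landmark_of(c,t)[:2]: print(c,t,l,'local',(1000*loc(ray(cal,l['pixel'],z=z))).round(1))
    V=np.array(cal['view']);R=V[:3,:3];o=-R.T@V[:3,3]
    v,u=np.mgrid[0:400,0:640]
    r=np.stack([(u-cal['cx'])/cal['fx'],(v-cal['cy'])/cal['fy'],np.ones(u.shape)],-1)*d[...,None]
    P=r@R+o; L=np.stack([(P[...,:2]-C)@U[:2],(P[...,:2]-C)@N[:2],P[...,2]],-1)
    m=(L[...,2]>.158)&(L[...,2]<.185)&(L[...,0]>-.12)&(L[...,0]<-.03)&(abs(L[...,1])<.03)&(d>0)
    q=L[m]
    if len(q)>10:
        from scipy.optimize import least_squares
        c0=q.mean(0); f=least_squares(lambda x:np.linalg.norm(q-x,axis=1)-.009,c0-[0,0,.005],loss='soft_l1',f_scale=.001)
        print('sphere local mm',len(q),(f.x*1000).round(1),abs(f.fun).mean())
    m=(L[...,2]>.10)&(L[...,2]<.135)&(d>0)&(abs(L[...,0])<.25)&(abs(L[...,1])<.25);k=L[m]
    if len(k)>500:
        rc=cv2.minAreaRect((k[:,:2]*1000).astype(np.float32));print('lid',rc)
E
python3 look.py 1 wrist
python3 - <<'E'
from h import *
s,p,R=pose();print(s['time'],p,loc(p),s['joint_positions'],s['ft_force'])
E
```

```text
wrist knob {'pixel': [325.4, 113.1], 'conf': 0.98} local [-63.9   1.8 170. ]
wrist slot_corner {'pixel': [326.9, 67.5], 'conf': 0.76} local [-100.     3.1  146. ]
wrist tape_center {'pixel': [166.7, 129.0], 'conf': 0.24} local [ -48.4 -146.7  132. ]
sphere local mm 414 [-63.4   0.2 169.5] 0.0003532597246715644
lid ((10.963638305664062, -46.93778991699219), (335.7666015625, 397.763916015625), 0.1270396113395691)
3.7 [0.56741837 0.10053896 0.26877118] [0.00975284 0.00226906 0.26877118] [ 1.01526432e-01  2.82489135e-01  1.44558589e+00  8.51623857e-04
  1.41318752e+00 -2.05219944e+00] [-1.18757548  0.71878042  0.23122673]
```

View pics/wrist1.png

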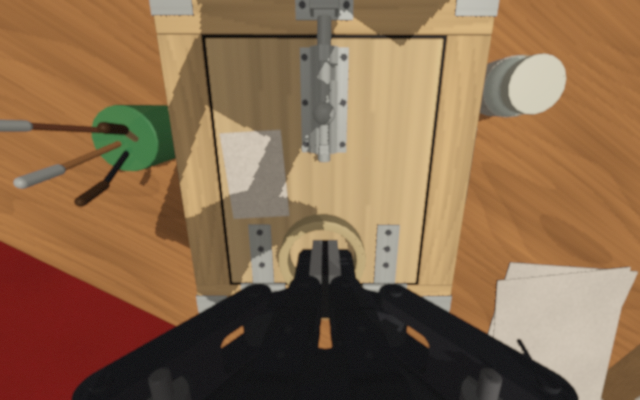

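```bash
python3 - <<'E'
from h import *
print(plan([-.033,.001,.159]))
E
```

```text
[array([ 0.732,  0.286, -0.008]), array([0.002, 0.   , 0.   ])]
```

Request:
arm_command(commands=[[[0.3,0.1,-0.01,0,0,0,255],[0.6,0.2,-0.01,0,0,0,255],[0.73,0.28,-0.01,0,0,0,255],[0.73,0.28,-0.01,0,0,0,255]]])

```text
time: 4.2
position: [0.5305, 0.0767, 0.1578]
ee_rot: [0.335, -0.621, 0.336, 0.624]
ft_force: [0.3, 0.8, -0.3]
finger_gap: -0.001
```

```bash
python3 look.py 2 wrist
python3 - <<'E'
from h import *
s,p,R=pose();print(s['time'],p,loc(p),s['ft_force']);print(plan([-.0795,.001,.16]))
E
```

```text
wrist knob {'pixel': [320.5, 216.3], 'conf': 0.69} local [-62.7  -0.  170. ]
wrist slot_corner {'pixel': [322.8, 134.3], 'conf': 0.79} local [-99.2   0.9 146. ]
wrist keeper {'pixel': [322.3, 18.5], 'conf': 0.72} local [-152.5    0.6  145. ]
sphere local mm 2304 [-54.    1.2 174.7] 0.004782948070916915
lid ((-49.42797088623047, -38.7742919921875), (237.34890747070312, 383.4919738769531), 0.5350943803787231)
4.45 [0.53484604 0.07687107 0.16074943] [-0.0304622   0.00030003  0.16074943] [-0.22989867 -0.17693736 -0.02303008]
[array([0.004, 0.327, 0.006]), array([ 0.002, -0.001,  0.002])]
```

View pics/wrist2.png

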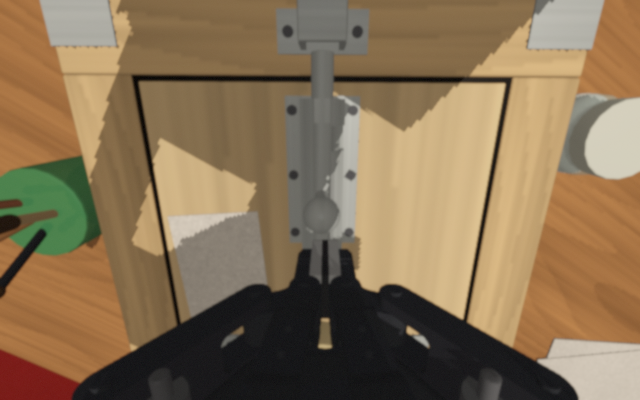

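Request:
arm_command(commands=[[[0,0.04,0,0,0,0,255],[0,0.08,0,0,0,0,255],[0,0.11,0,0,0,0,255],[0,0.14,0,0,0,0,255],[0,0.17,0,0,0,0,255],[0,0.2,0,0,0,0,255],[0,0.22,0,0,0,0,255],[0,0.24,0,0,0,0,255],[0,0.26,0,0,0,0,255],[0,0.26,0,0,0,0,255]]])

```text
time: 5.7
position: [0.5019, 0.055, 0.1605]
ee_rot: [-0.336, 0.623, -0.334, -0.622]
ft_force: [2.3, 0.7, 2.1]
finger_gap: 0.001
```

```bash
python3 look.py 3 wrist
python3 - <<'E'
from h import *
s,p,R=pose();print(s['time'],p,loc(p),s['ft_force'],s['ft_force']@U);print(plan([-.079,.001,.16]))
E
```

```text
wrist knob {'pixel': [327.2, 228.9], 'conf': 0.89} local [-90.9   0.9 170. ]
wrist knob {'pixel': [328.9, 191.1], 'conf': 0.16} local [-110.6    1.5  170. ]
wrist slot_corner {'pixel': [326.3, 190.5], 'conf': 0.66} local [-103.8    0.4  146. ]
wrist keeper {'pixel': [329.2, 98.8], 'conf': 0.58} local [-152.6    1.6  145. ]
sphere local mm 1909 [-8.730e+01  1.000e-01  1.724e+02] 0.003019091379210555
lid ((-72.9372787475586, -43.0631103515625), (217.3350830078125, 390.773681640625), 0.0026778089813888073)
5.95 [0.50189006 0.05519433 0.16032061] [-0.06990797  0.00020718  0.16032061] [ 0.94550776 -0.11509122  1.09069103] 0.7281474314020102
[array([0.002, 0.061, 0.006]), array([ 0.003, -0.   ,  0.002])]
```

View pics/wrist3.png

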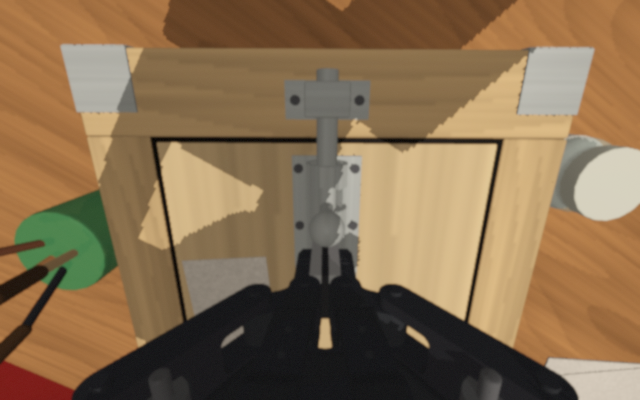

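Request:
arm_command(commands=[[[0,0.015,0,0,0,0,255],[0,0.03,0,0,0,0,255],[0,0.04,0,0,0,0,255],[0,0.05,0,0,0,0,255],[0,0.05,0,0,0,0,255]]])

```text
time: 6.58
position: [0.4954, 0.0509, 0.1603]
ee_rot: [-0.336, 0.623, -0.334, -0.622]
ft_force: [0.9, 0.7, 1.7]
finger_gap: -0.004
```

```bash
python3 look.py 4 wrist
python3 - <<'E'
from h import *
s,p,R=pose();print(s['time'],p,loc(p),s['ft_force'],s['ft_force']@U);print(plan([-.079,.001,.16]))
E
```

```text
wrist knob {'pixel': [323.0, 226.9], 'conf': 0.78} local [-99.8  -1.1 170. ]
wrist slot_corner {'pixel': [326.2, 205.4], 'conf': 0.97} local [-102.7    0.6  146. ]
wrist keeper {'pixel': [329.3, 114.5], 'conf': 0.73} local [-152.6    1.9  145. ]
sphere local mm 1911 [-9.500e+01  1.000e-01  1.723e+02] 0.0030274840809397597
lid ((-76.91905212402344, -42.65766906738281), (389.3895263671875, 209.05299377441406), 89.99434661865234)
6.825 [0.49543473 0.05094167 0.16024615] [-0.07763816  0.00018341  0.16024615] [0.76674596 1.2488308  1.4792458 ] 1.3253994733920766
[array([0.002, 0.009, 0.005]), array([ 0.003, -0.   ,  0.001])]
```

Request:
arm_command(commands=[[[0,0.007,0,0,0,0,255],[0,0.014,0,0,0,0,255],[0,0.014,0,0,0,0,255]]])

```text
time: 7.2
position: [0.4946, 0.0504, 0.1604]
ee_rot: [-0.336, 0.624, -0.334, -0.622]
ft_force: [4.5, 3.9, 0.5]
finger_gap: 0.0
```

```bash
python3 - <<'E'
from h import *
s,p,R=pose();print(s['time'],loc(p),s['ft_force'],s['ft_force']@U)
E
```

```text
7.2 [-7.86345145e-02  1.31035905e-04  1.60426343e-01] [4.52141885 3.86434358 0.50911459] 5.8993343685875335
```

Request:
arm_command(commands=[[[0,0.01,0,0,0,0,255],[0,0.014,0,0,0,0,255]]])

```text
time: 7.45
position: [0.4946, 0.0502, 0.1606]
ee_rot: [-0.338, 0.624, -0.333, -0.621]
ft_force: [6.3, 4.6, -1.7]
finger_gap: 0.001
```

```bash
python3 look.py 5 wrist side; python3 - <<'E'
from h import *
s,p,R=pose();print(s['time'],loc(p),s['ft_force'],s['ft_force']@U)
E
```

```text
wrist knob {'pixel': [325.0, 230.4], 'conf': 0.96} local [-99.   -0.3 170. ]
wrist slot_corner {'pixel': [329.1, 203.0], 'conf': 0.79} local [-105.1    2.   146. ]
wrist keeper {'pixel': [327.3, 116.9], 'conf': 0.75} local [-152.4    0.7  145. ]
sphere local mm 1878 [-9.600e+01  1.000e-01  1.721e+02] 0.002940091894828182
lid ((-77.17933654785156, -42.525909423828125), (388.3406066894531, 208.69668579101562), 89.93080139160156)
side knob {'pixel': [296.9, 188.4], 'conf': 0.4} local [-95.5  -4.2 170. ]
side slot_corner {'pixel': [296.7, 200.3], 'conf': 0.77} local [-109.   -15.3  146. ]
side slot_corner {'pixel': [317.3, 215.1], 'conf': 0.46} local [-113.6  -85.6  146. ]
side tape_center {'pixel': [337.1, 167.2], 'conf': 0.64} local [ 71.5  -2.6 132. ]
sphere local mm 104 [-93.9  -3.3 173.3] 0.004388582781709227
lid ((-0.253631591796875, -47.31834411621094), (400.400390625, 366.2061767578125), 89.91862487792969)
7.95 [-7.87327024e-02 -2.48705468e-05  1.60572865e-01] [ 5.31772472  4.6865124  -1.19265371] 7.015844107561851
```

View pics/wrist5.png

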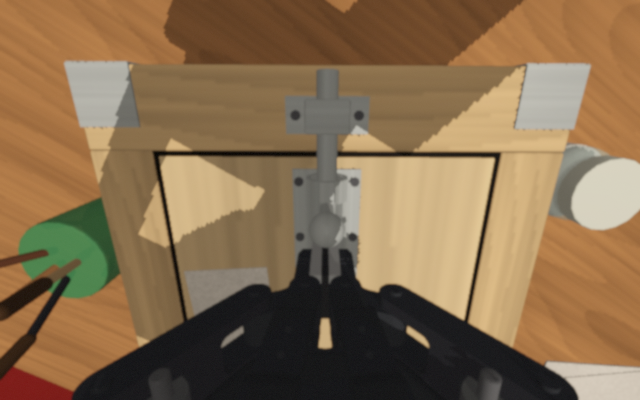

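Request:
arm_command(commands=[[[0,-0.07,0,0,0,0,255],[0,-0.15,0,0,0,0,255],[0,-0.15,-0.15,0,0,0,255],[0,-0.15,-0.3,0,0,0,255],[0,-0.05,-0.3,0,0,0,255],[0,0.08,-0.3,0,0,0,255],[0.02,0.135,-0.3,0,0,0,255],[0.02,0.135,-0.3,0,0,0,255]]])

```text
time: 8.95
position: [0.5009, 0.0012, 0.1573]
ee_rot: [-0.338, 0.624, -0.333, -0.621]
ft_force: [0.2, 0.9, 0.2]
finger_gap: 0.001
```

```bash
python3 look.py 6 wrist; python3 - <<'E'
from h import *
s,p,R=pose();print(s['time'],loc(p),s['ft_force']);print(plan([-.099,0,.157]))
E
```

```text
wrist knob {'pixel': [413.4, 275.0], 'conf': 0.96} local [-97.1   0.7 170. ]
wrist slot_corner {'pixel': [399.5, 240.7], 'conf': 0.84} local [-104.5   -1.2  146. ]
wrist keeper {'pixel': [408.3, 156.2], 'conf': 0.75} local [-153.9   -0.4  145. ]
wrist tape_center {'pixel': [178.9, 233.8], 'conf': 0.2} local [-101.9 -137.   132. ]
sphere local mm 1041 [-99.2   0.3 169.5] 0.00036005771298841337
lid ((-77.39508819580078, -47.22076416015625), (396.6778869628906, 211.5095672607422), 89.44896697998047)
9.2 [-0.09818639 -0.04512399  0.15765325] [-0.00925221  0.36015371 -0.07893332]
[array([0.004, 0.004, 0.301]), array([ 0.002, -0.001,  0.006])]
```

View pics/wrist6.png

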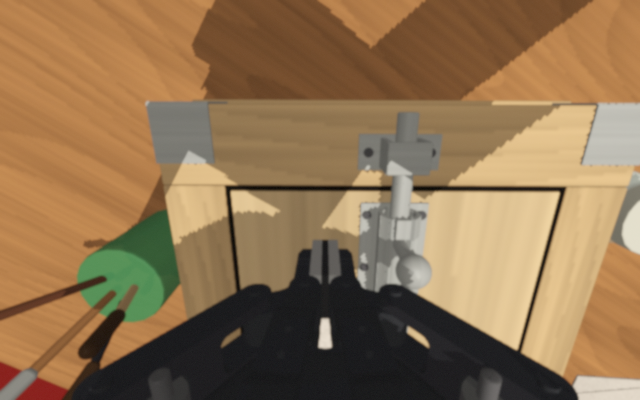

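Request:
arm_command(commands=[[[0,0.005,0.06,0,0,0,255],[0,0.005,0.11,0,0,0,255],[0,0.005,0.14,0,0,0,255],[0,0.005,0.17,0,0,0,255],[0,0.005,0.2,0,0,0,255],[0,0.005,0.23,0,0,0,255],[0,0.005,0.26,0,0,0,255],[0,0.005,0.29,0,0,0,255],[0,0.005,0.29,0,0,0,255]]])

```text
time: 10.32
position: [0.4779, 0.038, 0.1575]
ee_rot: [-0.338, 0.624, -0.332, -0.621]
ft_force: [0.3, -0.2, -0.1]
finger_gap: -0.001
```

```bash
python3 look.py 7 wrist; python3 - <<'E'
from h import *
s,p,R=pose();print(s['time'],loc(p),s['ft_force'],s['ft_force']@N);print(plan([-.099,0.01,.157]))
E
```

```text
wrist knob {'pixel': [364.5, 261.4], 'conf': 0.8} local [-104.    18.7  170. ]
wrist slot_corner {'pixel': [331.1, 238.2], 'conf': 0.8} local [-105.     2.3  146. ]
sphere local mm 2085 [-105.4    6.8  172.3] 0.005598320438087042
lid ((-88.26959228515625, -43.31187438964844), (189.51963806152344, 392.7470397949219), 0.9481775760650635)
10.575 [-0.09919969 -0.0015993   0.1575076 ] [-0.76588003 -0.36064016 -0.6311078 ] 0.1175969190570306
[array([ 0.003, -0.002,  0.077]), array([ 0.002, -0.001,  0.006])]
```

View pics/wrist7.png

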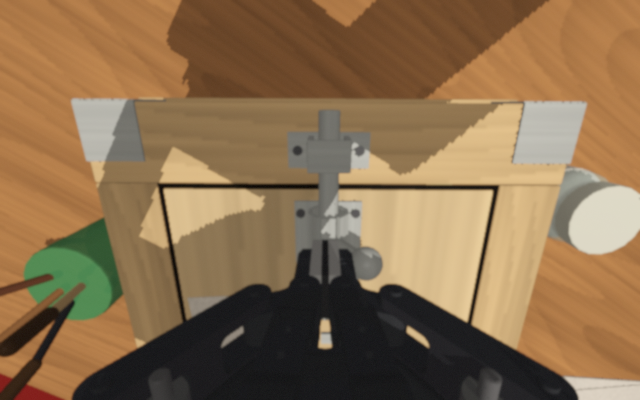

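Request:
arm_command(commands=[[[0.01,0,0.02,0,0,0,255],[0.02,0,0.04,0,0,0,255],[0.03,0,0.055,0,0,0,255],[0.03,0,0.07,0,0,0,255],[0.03,0,0.07,0,0,0,255]]])

```text
time: 11.2
position: [0.4723, 0.0466, 0.1529]
ee_rot: [-0.338, 0.624, -0.333, -0.621]
ft_force: [-0.3, 1.1, 0.2]
finger_gap: 0.002
```

```bash
python3 look.py 8 wrist; python3 - <<'E'
from h import *
s,p,R=pose();print(s['time'],loc(p),s['ft_force'],s['ft_force']@N)
E
```

```text
wrist knob {'pixel': [360.3, 260.2], 'conf': 0.85} local [-107.3   26.1  170. ]
wrist slot_corner {'pixel': [313.5, 239.7], 'conf': 0.68} local [-106.3    2.4  146. ]
wrist keeper {'pixel': [309.9, 156.0], 'conf': 0.95} local [-153.7    0.9  145. ]
sphere local mm 1869 [-106.    11.1  170.9] 0.004587183699121948
lid ((-88.03141784667969, -41.22636413574219), (188.60455322265625, 387.7050476074219), 0.5944364666938782)
11.45 [-0.09928353  0.00900641  0.15298155] [ 0.50046468  0.6431889  -0.66187688] 0.2641614672811303
```

View pics/wrist8.png

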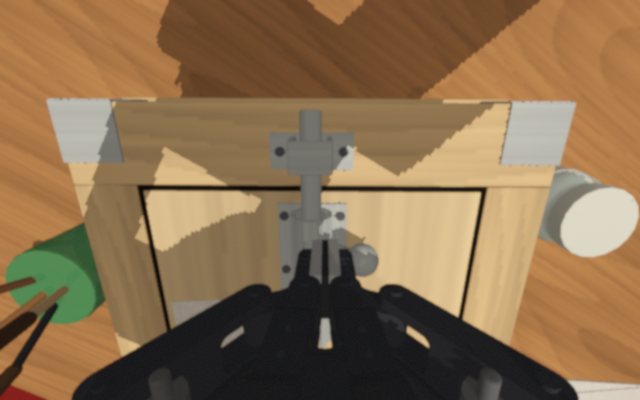

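Request:
arm_command(commands=[[[-0.15,0,-0.03,0,0,0,255],[-0.23,0,-0.03,0,0,0,255],[-0.23,0,0.1,0,0,0,255],[-0.23,0,0.2,0,0,0,255],[-0.2,0,0.2,0,0,0,255],[-0.2,0,0.2,0,0,0,255]]])

```text
time: 12.2
position: [0.4549, 0.0717, 0.1821]
ee_rot: [-0.337, 0.624, -0.333, -0.621]
ft_force: [0.4, 0.3, -0.1]
finger_gap: 0.002
```

```bash
python3 look.py 9 wrist; python3 - <<'E'
from h import *
s,p,R=pose();print(s['time'],loc(p),s['ft_force']); print(plan([-.099,.038,.147]))
E
```

```text
wrist knob {'pixel': [306.5, 237.8], 'conf': 0.9} local [-105.7   28.7  170. ]
wrist slot_corner {'pixel': [273.7, 221.6], 'conf': 0.73} local [-105.7    5.5  146. ]
sphere local mm 289 [-99.1  28.8 155.9] 0.00040871166670370567
lid ((-70.48419189453125, -41.179443359375), (386.3149108886719, 221.81275939941406), 89.96090698242188)
12.45 [-0.09953996  0.03870818  0.18285548] [ 0.65212877 -0.08916019  0.4615887 ]
[array([ 0.239, -0.002, -0.004]), array([ 0.002, -0.001,  0.005])]
```

View pics/wrist9.png

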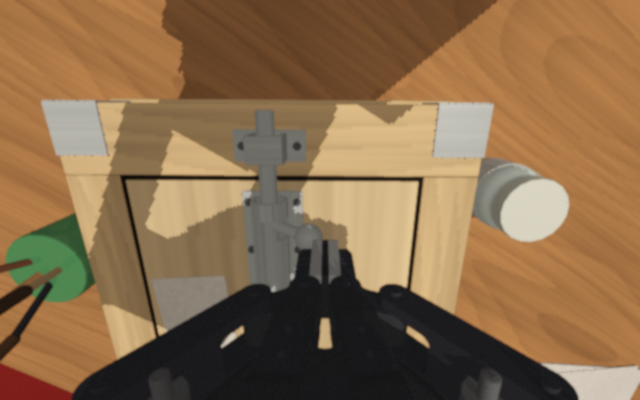

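Request:
arm_command(commands=[[[0.05,0,-0.03,0,0,0,255],[0.09,0,-0.03,0,0,0,255],[0.12,0,-0.03,0,0,0,255],[0.14,0,-0.03,0,0,0,255],[0.16,0,-0.025,0,0,0,255],[0.18,0,-0.02,0,0,0,255],[0.2,0,-0.02,0,0,0,255],[0.21,0,-0.02,0,0,0,255],[0.21,0,-0.02,0,0,0,255]]])

```text
time: 13.58
position: [0.4581, 0.0686, 0.1512]
ee_rot: [-0.338, 0.624, -0.333, -0.621]
ft_force: [0.5, -0.5, 0.6]
finger_gap: 0.001
```

```bash
python3 - <<'E'
from h import *
s,p,R=pose();print(s['time'],loc(p),s['ft_force']); print(plan([-.099,.036,.147]))
E
```

```text
13.575 [-0.09927143  0.03539703  0.15116646] [ 0.50387581 -0.5006561   0.59439958]
[array([ 0.028, -0.002,  0.004]), array([ 0.002, -0.001,  0.005])]
```

Request:
arm_command(commands=[[[0.01,0,0,0,0,0,255],[0.02,0,0,0,0,0,255],[0.027,0,0,0,0,0,255],[0.034,0,0,0,0,0,255],[0.034,0,0,0,0,0,255]]])

```text
time: 14.2
position: [0.4581, 0.0687, 0.1467]
ee_rot: [-0.338, 0.624, -0.333, -0.621]
ft_force: [-1.8, 1.0, 7.0]
finger_gap: 0.002
```

```bash
python3 - <<'E'
from h import *
s,p,R=pose();print(s['time'],loc(p),s['ft_force']); print(plan([-.099,.036,.147]))
E
```

```text
14.2 [-0.09914699  0.03542987  0.14669855] [-1.80729142  0.98565441  7.03400203]
[array([-0.002, -0.001,  0.004]), array([ 0.002, -0.001,  0.006])]
```

Request:
arm_command(commands=[[[0.008,0,0,0,0,0,255],[0.008,0,0,0,0,0,255]]])

```text
time: 14.45
position: [0.4582, 0.0687, 0.1465]
ee_rot: [-0.338, 0.625, -0.333, -0.62]
ft_force: [-3.5, 0.3, 10.0]
finger_gap: 0.004
```

Request:
arm_command(commands=[[[-0.1,0,0,0,0,0,255],[-0.4,0,0,0,0,0,255],[-0.7,-0.3,0,0,0,0,255],[-0.7,-0.6,0,0,0,0,255],[-0.7,-0.6,0,0,0,0,255],[-0.7,-0.6,0,0,0,0,255]]])

```text
time: 15.2
position: [0.5314, 0.1176, 0.2514]
ee_rot: [-0.337, 0.624, -0.333, -0.621]
ft_force: [-0.2, -0.2, -0.0]
finger_gap: 0.002
```

```bash
sed -i 's/>.158)/>.134)/; s/(abs(L\[...,1\])<.03)/(L[...,1]>.02)\&(L[...,1]<.06)/' look.py; python3 look.py 10 wrist scene; python3 - <<'E'
from h import *
s,p,R=pose();print(s['time'],loc(p),s['ft_force'])
E
```

```text
wrist knob {'pixel': [326.3, 96.6], 'conf': 0.74} local [-96.   36.6 170. ]
wrist slot_corner {'pixel': [284.5, 89.5], 'conf': 0.88} local [-101.7    3.3  146. ]
wrist keeper {'pixel': [278.9, 15.1], 'conf': 0.57} local [-153.8    1.   145. ]
sphere local mm 479 [-99.1  35.1 138. ] 0.0009804078424040066
lid ((4.3092498779296875, -45.9901123046875), (351.0890808105469, 397.6629333496094), 0.18301603198051453)
scene knob {'pixel': [361.2, 176.0], 'conf': 0.45} local [-51.6  41.  170. ]
scene slot_corner {'pixel': [341.2, 171.6], 'conf': 0.75} local [-84.3  -0.5 146. ]
scene keeper {'pixel': [348.2, 148.5], 'conf': 0.62} local [-159.1    3.5  145. ]
scene tape_center {'pixel': [329.1, 241.2], 'conf': 0.62} local [ 83.2   2.6 132. ]
sphere local mm 78 [-98.3  34.2 140.3] 0.0011257831959849824
lid ((-0.51544189453125, -46.93730163574219), (395.5709228515625, 367.3656005859375), 89.84076690673828)
15.7 [-0.01030367  0.03587689  0.25245994] [ 0.78720446 -0.36156666 -0.07092383]
```

View pics/wrist10.png

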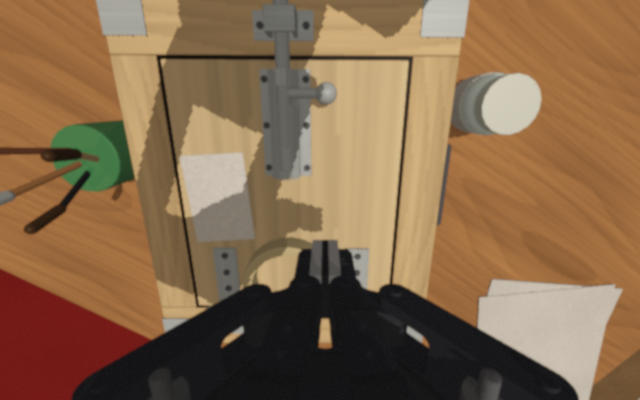

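View pics/scene10.png

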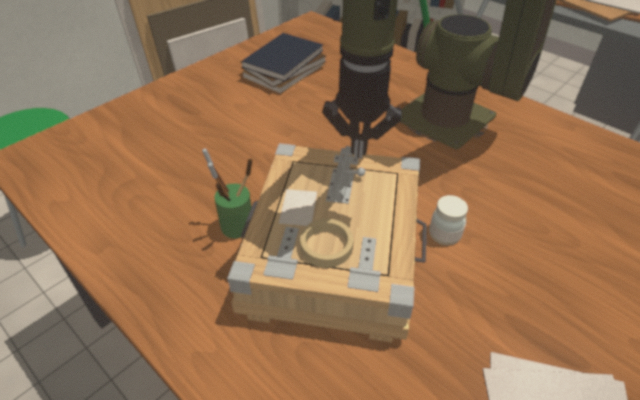

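```bash
python3 -c "
from plant import arm
print(arm.finish_job())"
```

```text
the job is handed in; nothing more can be done
None
```

The crate is bolted and the job is handed in, at about 16 s on the robot's clock. It reports no verdict, so what follows rests on my own checks.

- **Bolt:** With the fingers shut, I pushed the knob along the slot until the bolt met its stop. It ended at the crate's x = -99.2 mm, where -99 mm is fully home, and the wrist force there was about 7 N.
- **Handle:** I pushed the knob over to the +y side to about y = 29 mm. Then I pressed it down from above until it met its stop, with about 10 N on the wrist.
- **Last check, arm clear:** A fit to the wrist camera's depth put the knob at x = -99.1, y = 35 and z = 138 mm; lying flat is 36 and 138.
- **Surroundings:** The crate's measured outline and keeper, the tape, the brush pot and the gesso jar showed no visible movement.

**Disagreements:** The scene camera's coarser fit put the knob about 2 mm higher and 1 mm short in y. The network's estimates for the slot corner wandered by 2–6 mm during the job and, in the scene camera, were about 15 mm off. I relied on the depth fits and the contact forces instead.

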